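# Check the plating on three pieces of silverware

## Task

Take the thickness probe out of the fork of its gauge, zero it by pressing its spring tip on the gauge's reference pad, then press the tip on the test pad of each of the three marked pieces, from the lowest piece to the tallest. At each pad push gently until the tip's spring visibly gives and hold still for about half a second, without shoving or tipping the piece. Then hang the probe upright in its fork again, fully down on its collar, and leave everything else where it stands.

Things in the scene. Friction and masses are not known exactly. Their poses are not given: they have to be found in the camera images.
- gauge: coating gauge fixed to the bench, open to -x. Grey base 12 mm high (own frame, mm: x -55..65, y -50..110); fork of two level tines 14 wide, 8 thick, tops 100 above the bench, slot 18 wide, x -30..26, closed by a post (x 26..42); black instrument box 62 high, x 65..135. Origin on the bench straight below the fork seat
- fork_seat (a point): point midway between the two tines at the height of their tops, 30 mm in from the open tips; same axes as the gauge. The probe's collar rests here
- ref_mark (a point): centre of the top of the reference pad (raised round pad 16 mm across and 2 mm thick, dark with a bright centre; 20 mm above the bench) on a steel disc 40 mm across on the gauge's base plate, 80 mm to the fork's +y side
- probe: hand probe hanging upright in the fork, 140 g: black square handle 26 x 26 mm, z 6..62 mm; steel collar 40 mm across, z 0..6; shaft 12 mm across down to z -55; then a brass spring plunger 8 mm across, round tip at z -75. Origin: centre of the collar's underside; x, y square to the handle's flats, z up
- probe_tip (a point): the rounded end of the probe's spring plunger (moves with it)
- plunger (a joint): how far the plunger is pushed into the shaft, 0 (out) to 0.010 m; needs 1.5 N to begin, 4.5 N when fully in
- dish: the lowest piece: round silver dish turned upside down, 110 mm across at the rim on the bench, flat top 84 mm across, 28 mm high. Origin: centre of its underside, z up. Not fixed, 350 g
- dish_mark (a point): centre of the top of the dish's test pad: raised round pad 16 mm across and 2 mm thick, dark with a bright centre; 22 mm off the dish's axis along its x, 30 mm above the bench
- casket: the middle piece: closed silver box, lid 96 x 76 mm, lid top 58 mm high, small knob in the middle 14 mm across reaching 74 mm. Origin: centre of its underside, long side along x, z up. Not fixed, 600 g
- casket_mark (a point): centre of the top of the casket's test pad: raised round pad 16 mm across and 2 mm thick, dark with a bright centre; on the lid near a corner at x 30, y 18 mm, 60 mm above the bench
- goblet: the tallest piece: silver goblet turned upside down on its 76 mm mouth, thin stem, its foot (60 mm across) up, 108 mm high. Origin: centre of its mouth on the bench, z up. Not fixed, 500 g
- goblet_mark (a point): centre of the top of the goblet's test pad: raised round pad 16 mm across and 2 mm thick, dark with a bright centre; on the upturned foot, 15 mm off the axis along its x, 110 mm above the bench
- bell: bystander, leave it alone: brass hand bell 42 mm across, 68 mm high, origin at the centre of its underside
- cup: bystander, leave it alone: silver cup, mouth up, 68 mm across, 70 mm high, origin at the centre of its underside
- bowl: bystander, leave it alone: copper bowl 100 mm across, 35 mm high, origin at the centre of its underside
- teapot: bystander, leave it alone: silver teapot, belly 92 mm across, 110 mm high, spout to +y reaching 86 mm, handle to -y reaching 79 mm, origin at the centre of its underside
- jar: bystander, leave it alone: amber jar 56 mm across, 70 mm high, origin at the centre of its underside
- hammer: bystander, leave it alone: hammer 240 mm long lying along its x
- screwdriver: bystander, leave it alone: screwdriver 170 mm long lying along its x
Not all that is in view belongs to the job. What is shaped like the goblet but blue is not meant. What is shaped like the probe but purple is not meant.

How it is judged:
By the outcome, as a careful person would: the job done as asked, in the order asked, and still so for the second after the job is handed in, with the robot touching nothing.
It also fails if it takes over 72 s, if anything falls off the work surface, if the arm or the gripper's body presses on something with over 40 N, if the wrist force passes 120 N, or if a joint passes its speed limit or range.

## Robot

A 6-joint arm with a two-finger parallel gripper is mounted at the origin on the work surface. World frame = base frame: x ahead of the robot, y to its left, z up, the work surface at z = 0. Lengths are in mm, angles in degrees, forces in N, time in s.
With the tool pointing down it reaches from about 350 to 850 mm from the base axis. Payload 8.1 kg.
Tool frame: the origin (TCP) lies on the centre line of the jaws, within the pads' length; the fingertips stand 19 mm ahead of it and the grasp point (between the pads) is the TCP (r.tip_reach is the z of the fingertips in the tool frame, in mm); z points along the fingers, y is the line along which they close (so a half turn about z gives the same grasp; the last joint's range is limited). The gripper opens to 85 mm and grips with 20 to 120 N. Pads are 22 mm wide; open, the fingers measure 114 mm over their backs; the gripper's body (76 mm by 85 mm) begins 54 mm behind the grasp point. The pads swing forward as they close: fully open they stand 13 mm farther back than shut.
Start: joints at [62.086, 7.471, 85.268, -0, 87.261, -4.893], TCP at [234.625, 552.229, 250.292] pointing down, gripper open.
Joint ranges: [-169.43, 169.43], [-51.17, 129.36], [1.28, 143.12], [-76.62, 256.62], [0, 156.53], [-152.29, 152.29]. Speed limits (degrees/s): [136.94, 136.94, 159.86, 180, 180, 180].

## Interface

Orientations are given as [roll, pitch, yaw] about the fixed x, y, z axes, in that order (R = Rz(yaw) Ry(pitch) Rx(roll)).
In Python, from bench import r gives the robot as it stands. The module is installed in compiled form; this text tells all that it offers.
- The arm moves only by the shell command python3 -m handwheel 'ROWS' [FORCE]. ROWS is JSON, a list of rows, each a list of 7 numbers: the shift along the tool's x, y, z in m, then the turn, a rotation vector about the tool's x, y, z in degrees, then the finger opening in m, from 0 to 0.0854. In form: [[tx, ty, tz, ax, ay, az, claw], ...]. A call has 1 to 8 rows; each row shifts and turns the commanded pose from where the row before left it, along the tool's axes as they then stand; what a row does not reach is not made up. A row lasts 1/12 s, in which the tool goes at most 41.7 mm and 7.16 degrees, less where a joint would pass 70% of its speed; a pose out of reach is approached as far as the arm can. A call with a gripper value outside its range is refused whole. The fingers move at their own pace and stop on an object; FORCE is the grip in N (left out, the last holds). Time passes only in rows, so rows that do not move let the fingers close. It gives the time, the measured TCP pose, the force, the opening and the grip force at its end, in the units of the state.
- r.sense(): the state, without advancing time (a new reading comes with each control period).
- r.snapshot(name): name is "scene" or "side" or "wrist"; returns (picture, depth): 400x640x3 uint8, blue, green, red; 400x640 float32, mm along the optical axis (not along the pixel's ray), 0 where there is no reading.
- r.calibration(name): a dict with "vfov" (degrees; the focal length in pixels is half the picture's height over the tangent of half this angle, whatever the lens; pixels are square), "cx", "cy" (the principal point, pixels), "rvec" (rotation vector, rad) and "tvec" (3), from world to camera coordinates, as OpenCV has them; the wrist camera has in their place "tool_from_camera" (4x4, takes a point from camera to tool coordinates, whose origin is the TCP and whose axes are the flange's). Camera axes: x right, y down, z forward; pixel columns grow to the right and rows downward; lengths in mm; the calibration is good to about 2 mm. A picture is of the moment at which its call begins: read the wrist's pose just before it. calibration takes no time and is no camera call.
- r.hand_in(): hands the job in; it is judged then, once.
The state is a dict: "time": time; "joint_pos": joint angles; "qd": joint speeds; "joint_efforts": joint torques, N m; "tool_pos": TCP position; "tcp_rot": TCP orientation; "ft_force": force on the tool from outside, world axes, zero at the start; "wrist_torque": the same for the moment, N m; "finger_gap": finger opening in mm; "grip_force": force on a finger pad.
Only numpy, scipy, OpenCV 4.12 (cv2) and the standard library are available. Lean on these libraries where they do the work, as an engineer would, in place of code of your own. Each camera call takes 0.05 s, during which the arm holds its last target. There are 200 camera calls.

## Working session

There is one attempt and no reset: what is moved stays moved. The work goes in short steps, Python scripts to look and compute and a shell command to move; the robot and the scene stay as the last step left them, time stands still between calls to the robot, and variables do not carry over. Pictures are saved under pics/ and viewed, at most 10 in all, crops included, and the job is handed in when it is done.

```bash
mkdir -p pics; cat > h.py <<'E'
import numpy as np, cv2
from bench import r
from scipy.spatial.transform import Rotation as R
def cam(n):
    c=r.calibration(n); f=200/np.tan(np.radians(c["vfov"])/2)
    if "rvec" in c:
        M=cv2.Rodrigues(np.array(c["rvec"],float))[0]; t=np.array(c["tvec"],float).ravel()
        return f,c["cx"],c["cy"],M.T,-M.T@t
    s=r.sense(); T=np.array(c["tool_from_camera"]); Q=R.from_euler('xyz',s["tcp_rot"],degrees=True).as_matrix()
    return f,c["cx"],c["cy"],Q@T[:3,:3],Q@T[:3,3]+np.array(s["tool_pos"])
def ray(C,u,v):
    f,cx,cy,M,o=C; return o,M@np.array([(u-cx)/f,(v-cy)/f,1])
def plane(C,u,v,z):
    o,d=ray(C,u,v); return o+d*(z-o[2])/d[2]
def cloud(C,D):
    f,cx,cy,M,o=C; v,u=np.mgrid[:400,:640]
    return np.stack([(u-cx)/f*D,(v-cy)/f*D,D],-1)@M.T+o
def tri(rays):
    A=0;b=0
    for o,d in rays:
        d=d/np.linalg.norm(d);P=np.eye(3)-np.outer(d,d);A=A+P;b=b+P@o
    return np.linalg.solve(A,b)
E
python3 - <<'E'
from h import *
for n in("scene","side","wrist"):
    C=cam(n); p,d=r.snapshot(n); cv2.imwrite(f"pics/{n}0.png",p); np.savez(f"pics/{n}0.npz",p=p,d=d,f=C[0],cx=C[1],cy=C[2],M=C[3],o=C[4])
    print(n,C[0],C[1:3],C[4],C[3][:,2],(d>0).mean())
print(r.sense(), r.tip_reach, r.calibration("scene").keys())
E
```

```text
scene 431.67760194305896 (321.87786764111445, 203.33806223546165) [1446.2966515  -101.32200179  728.13817072] [-0.81139275  0.14792178 -0.5654741 ] 0.99591796875
side 380.8519069331151 (320.253966493824, 197.77875606862148) [ 419.69675482 -701.29277673  792.93694118] [ 0.12085707  0.72823811 -0.67458345] 0.99626953125
wrist 283.8293384920862 (323.0809982588999, 200.09088192850794) [166.74284264 581.31792548 372.56048137] [ 0.26629193 -0.11501041 -0.95700638] 0.9959375
{'time': 0.15, 'joint_pos': array([ 6.20847133e+01,  7.50642648e+00,  8.53164747e+01, -1.36403459e-03,
        8.72605632e+01, -4.89419614e+00]), 'qd': array([-0.05906707, -0.13108995, -0.13061411, -0.06366929,  0.01145506,
       -0.00853795]), 'joint_efforts': array([ 3.39266835e-04, -5.70054531e+01, -5.01163566e+01, -1.83358306e-04,
        9.35535732e-03, -1.18753287e-04]), 'tool_pos': array([234.45131531, 551.86139253, 249.45761759]), 'tcp_rot': array([-1.79916724e+02, -5.76343693e-03,  1.56978971e+02]), 'ft_force': array([-0.46002794,  0.46879998, -0.48863775]), 'wrist_torque': array([ 0.01544114, -0.00082141, -0.03927248]), 'grip_force': 0.0, 'finger_gap': 85.53723381624357} 19.0 dict_keys(['vfov', 'cx', 'cy', 'rvec', 'tvec'])
```

View pics/scene0.png

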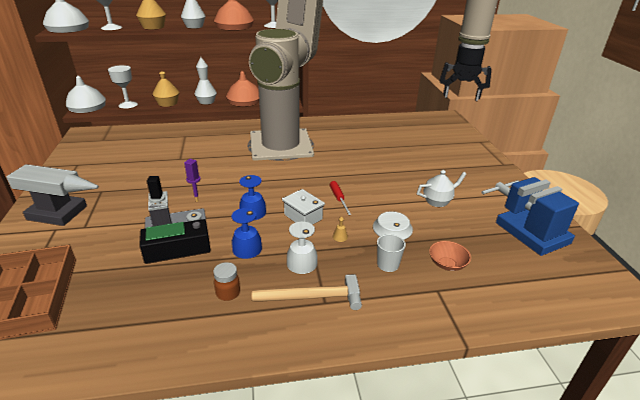

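View pics/side0.png

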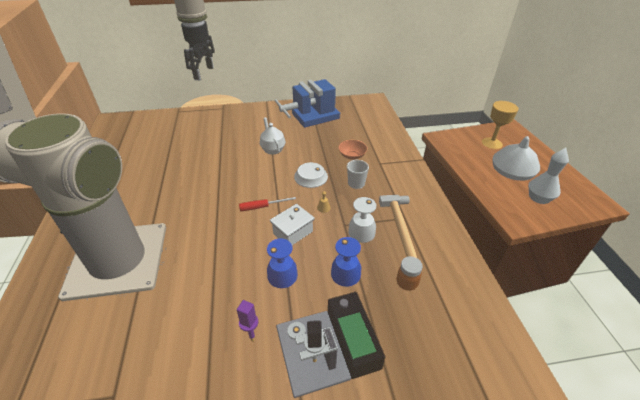

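The scene view shows the gauge at about (175,230) with the black probe handle at (155,188), dish (392,222), casket (303,205), white goblet (302,245). In the side view: handle (314,333), ref pad (296,330), dish (311,173), casket (292,222), white goblet (364,215). The blue goblets and the purple probe are decoys.

```bash
cat > m.py <<'E'
from h import *
def load(n):
    z=np.load(f"pics/{n}.npz"); C=(float(z['f']),float(z['cx']),float(z['cy']),z['M'],z['o']); return C,z['p'],z['d']
if __name__=="__main__":
    for n,q in(("scene0",[(155,185),(195,215),(303,247),(301,195),(392,220),(250,185),(245,215),(192,165),(341,232)]),("side0",[(314,333),(296,330),(364,205),(293,215),(311,173),(280,248),(347,247),(248,318),(345,335),(324,202),(265,205)])):
        C,p,d=load(n);P=cloud(C,d)
        for u,v in q: print(n,u,v,P[v,u].round())
    C,p,d=load("side0")
    a=cv2.resize(p[290:390,225:385],None,fx=5,fy=5,interpolation=cv2.INTER_CUBIC);cv2.imwrite("pics/c1.png",a)
    C,p,d=load("scene0")
    b=cv2.resize(p[160:280,135:295],None,fx=2.5,fy=2.5,interpolation=cv2.INTER_CUBIC)
    c=cv2.resize(p[170:280,270:430],None,fx=2.5,fy=2.5,interpolation=cv2.INTER_CUBIC)
    C,p,d=load("side0")
    e=cv2.resize(p[150:270,250:410],None,fx=2.5,fy=2.5,interpolation=cv2.INTER_CUBIC)
    W=np.zeros((600,800,3),np.uint8);W[:300,:400]=b;W[:275,400:]=c;W[300:,:400]=e;cv2.imwrite("pics/c2.png",W)
E
python3 m.py
```

```text
scene0 155 185 [ 479. -349.  148.]
scene0 195 215 [ 441. -273.   20.]
scene0 303 247 [666.  -2.  62.]
scene0 301 195 [436.  22.  58.]
scene0 392 220 [547. 258.  29.]
scene0 250 185 [ 446. -117.  108.]
scene0 245 215 [ 579. -133.  107.]
scene0 192 165 [1446. -101.  728.]
scene0 341 232 [579. 110.  28.]
side0 314 333 [ 466. -368.  161.]
side0 296 330 [ 438. -281.   21.]
side0 364 205 [650.  -9. 110.]
side0 293 215 [466.  24.  69.]
side0 311 173 [546. 244.  29.]
side0 280 248 [ 422. -119.  108.]
side0 347 247 [ 577. -139.  108.]
side0 248 318 [ 346. -295.  119.]
side0 345 335 [ 535. -330.   63.]
side0 324 202 [564. 100.  32.]
side0 265 205 [392. 131.  16.]
```

View pics/c1.png

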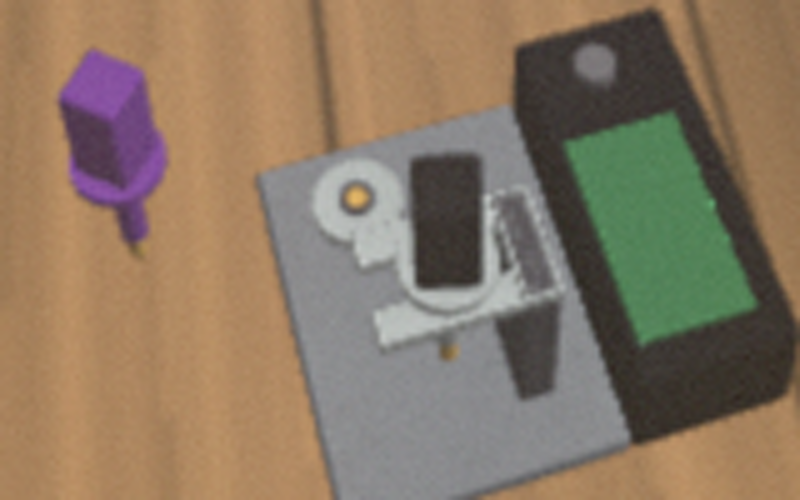

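View pics/c2.png

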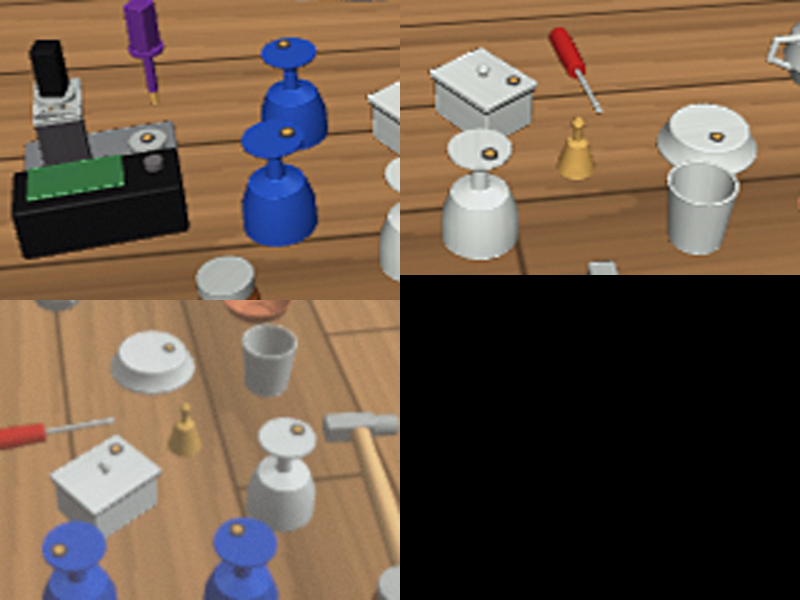

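```bash
python3 - <<'E'
from m import *
A=load("scene0");B=load("side0")
def ref(L,u,v):
    p=L[1].astype(float);w=7;u0,v0=int(round(u)),int(round(v));q=p[v0-w+2:v0+w-1,u0-w+2:u0+w-1]
    s=np.clip(q[...,2]-q[...,0]-50,0,None); yy,xx=np.mgrid[:q.shape[0],:q.shape[1]]
    return (xx*s).sum()/s.sum()+u0-w+2,(yy*s).sum()/s.sum()+v0-w+2
for n,a,b,z in(("ref",(194,215),(296.4,329.6),20),("dish",(397,225),(317.6,169.2),30),("casket",(315,202),(296.4,209.6),60),("goblet",(306,231.6),(369,201.6),110)):
    a2,b2=ref(A,*a),ref(B,*b)
    print(n,np.round(a2,1),np.round(b2,1),tri([ray(A[0],*a2),ray(B[0],*b2)]).round(1),plane(A[0],*a2,z).round(1),plane(B[0],*b2,z).round(1))
f=lambda u,v,z:plane(B[0],225+u/5-.4,290+v/5-.4,z).round(1)
print("base",f(259,176,12),f(338,490,12),f(512,106,12))
print("tines",f(376,318,100),f(500,293,100),f(358,250,100))
print("handle",f(413,157,162),f(479,155,162)); print("box",f(517,50,62),f(655,10,62))
P=cloud(B[0],B[2]);m=(P[...,2]>157)&(P[...,2]<167)&(abs(P[...,0]-466)<40)&(abs(P[...,1]+360)<50)
X=P[m];print(len(X),X.mean(0));print(cv2.minAreaRect(X[:,:2].astype(np.float32)))
E
```

```text
ref [193.2 214.5] [295.9 329. ] [ 438.2 -278.    20.3] [ 437.4 -277.8   20. ] [ 438.3 -278.2   20. ]
dish [396.3 224. ] [320.  166.3] [577.9 260.1  38.8] [567.9 263.8  30. ] [579.6 272.8  30. ]
casket [316.6 199.9] [296.5 207.7] [478.5  58.7  64.3] [468.9  61.8  60. ] [479.5  59.8  60. ]
goblet [307.  232.7] [370.3 199.7] [672.    7.4 110.1] [672.8   6.7 110. ] [671.9   8.6 110. ]
base [ 396.8 -257.1   12. ] [ 417.5 -396.1   12. ] [ 514.1 -240.2   12. ]
tines [ 438.2 -371.5  100. ] [ 485.5 -369.1  100. ] [ 434.6 -343.9  100. ]
handle [ 456.9 -343.6  162. ] [ 480.7 -346.5  162. ]
box [ 514.9 -242.9   62. ] [ 579.6 -232.2   62. ]
203 [ 467.45307022 -357.37505431  161.54866176]
((467.6938781738281, -355.7138977050781), (28.231067657470703, 25.44153594970703), 82.3920669555664)
```

```bash
cat >> h.py <<'E'
def snap(name):
    C=cam("wrist"); p,d=r.snapshot("wrist"); cv2.imwrite(f"pics/{name}.png",p); np.savez(f"pics/{name}.npz",p=p,d=d,f=C[0],cx=C[1],cy=C[2],M=C[3],o=C[4])
E
a='[-0.0334,-0.0177,-0.0042,0,0,0,0.085]'
python3 -m handwheel '[[-0.0334,-0.0177,-0.0042,0,0,0,0.085],[-0.0334,-0.0177,-0.0042,0,0,0,0.085],[-0.0334,-0.0177,-0.0042,0,0,0,0.085],[-0.0334,-0.0177,-0.0042,0,0,0,0.085],[-0.0334,-0.0177,-0.0042,0,0,0,0.085],[-0.0334,-0.0177,-0.0042,0,0,0,0.085],[-0.0334,-0.0177,-0.0042,0,0,0,0.085],[-0.0334,-0.0177,-0.0042,0,0,0,0.085]]'
python3 -m handwheel '[[-0.0334,-0.0177,-0.0042,0,0,0,0.085],[-0.0334,-0.0177,-0.0042,0,0,0,0.085],[-0.0334,-0.0177,-0.0042,0,0,0,0.085],[-0.0334,-0.0177,-0.0042,0,0,0,0.085],[0,0,0,0,0,0,0.085],[0,0,0,0,0,0,0.085],[0,0,0,0,0,0,0.085]]'
python3 -c "from h import *; snap('w1')"
python3 -m handwheel '[[-0.0193,-0.0325,0,0,0,0,0.085],[-0.0193,-0.0325,0,0,0,0,0.085],[-0.0193,-0.0325,0,0,0,0,0.085],[-0.0193,-0.0325,0,0,0,0,0.085],[0,0,0,0,0,0,0.085],[0,0,0,0,0,0,0.085],[0,0,0,0,0,0,0.085]]'
python3 -c "
from h import *; snap('w2')
a=cv2.imread('pics/w1.png')[:,60:580];b=cv2.imread('pics/w2.png')[:,60:580]
cv2.imwrite('pics/w12.png',cv2.resize(np.vstack([a,b]),None,fx=.75,fy=.75))"
```

```text
time: 0.82
tool_pos: [425.8, 315.7, 283.9]
tcp_rot: [-180.0, -0.0, 157.0]
ft_force: [0.6, 1.0, 0.9]
finger_gap: 84.9
grip_force: 0.0
time: 1.4
tool_pos: [520.2, 200.0, 300.2]
tcp_rot: [-180.0, -0.1, 156.9]
ft_force: [0.4, 0.1, 0.2]
finger_gap: 85.3
grip_force: 0.0
time: 2.03
tool_pos: [540.2, 51.4, 300.5]
tcp_rot: [180.0, -0.0, 157.0]
ft_force: [-0.6, 0.4, -0.1]
finger_gap: 84.9
grip_force: 0.0
```

View pics/w12.png

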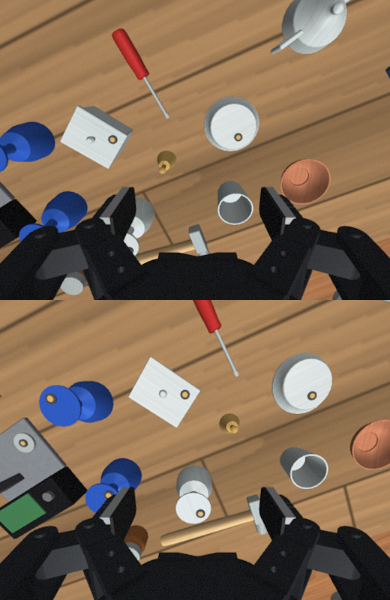

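The wrist views show the dish pad at w1 (377,183) and w2 (477,127), the casket pad at w1 (211,187) and w2 (307,127), and the goblet pad at w2 (327,285).

```bash
cat >> m.py <<'E'
def pad(L,u,v,w=12):
    p=L[1].astype(float);u0,v0=int(round(u))-w,int(round(v))-w;q=p[v0:v0+2*w+1,u0:u0+2*w+1]
    s=((q[...,2]-q[...,0]>45)|(q.max(-1)<110)).astype(np.uint8)
    n,lab,st,ce=cv2.connectedComponentsWithStats(s,connectivity=8)
    k=min(range(1,n),key=lambda i:np.hypot(*(ce[i]-[u-u0,v-v0]))-.05*st[i][4])
    c=cv2.findContours((lab==k).astype(np.uint8),0,1)[0][0];e=cv2.minEnclosingCircle(c)
    x,y,ww,hh=st[k][:4]; return np.array([u0+x+(ww-1)/2,v0+y+(hh-1)/2]),ww,hh,st[k][4]
E
python3 - <<'E'
from m import *
A=load("w1");B=load("w2")
for n,a,b,z in(("dish",(377,183),(477,127),30),("casket",(211,187),(307,127),60),("goblet",None,(327,285),110)):
    o=[]
    for L,q in((A,a),(B,b)):
        if q is None: continue
        c=pad(L,*q);o.append(ray(L[0],*c[0]));print(n,c,plane(L[0],*c[0],z).round(1))
    if len(o)==2: print(" tri",tri(o).round(1))
E
```

```text
dish (array([377.5, 182.5]), np.int32(10), np.int32(10), np.int32(78)) [568.2 264.1  30. ]
dish (array([475.5, 127. ]), np.int32(12), np.int32(11), np.int32(102)) [567.7 263.   30. ]
 tri [568.6 264.3  27.6]
casket (array([210. , 185.5]), np.int32(11), np.int32(12), np.int32(95)) [476.8  57.   60. ]
casket (array([306. , 125.5]), np.int32(11), np.int32(12), np.int32(100)) [476.6  56.   60. ]
 tri [476.8  55.8  57.5]
goblet (array([327., 284.]), np.int32(11), np.int32(11), np.int32(88)) [664.3   4.8 110. ]
```

```bash
python3 -m handwheel '[[-0.0072,-0.0376,0,0,0,0,0.085],[-0.0072,-0.0376,0,0,0,0,0.085],[-0.0072,-0.0376,0,0,0,0,0.085],[-0.0072,-0.0376,0,0,0,0,0.085],[-0.0072,-0.0376,0,0,0,0,0.085],[-0.0072,-0.0376,0,0,0,0,0.085],[-0.0072,-0.0376,0,0,0,0,0.085],[-0.0072,-0.0376,0,0,0,0,0.085]]'
python3 -m handwheel '[[-0.0072,-0.0376,0,0,0,0,0.085],[-0.0072,-0.0376,0,0,0,0,0.085],[0,0,0,0,0,6.7,0.085],[0,0,0,0,0,6.7,0.085],[0,0,0,0,0,6.7,0.085],[0,0,0,0,0,6.7,0.085],[0,0,0,0,0,6.7,0.085],[0,0,0,0,0,6.7,0.085]]'
python3 -m handwheel '[[0,0,0,0,0,6.7,0.085],[0,0,0,0,0,6.7,0.085],[0,0,0,0,0,6.7,0.085],[0,0,0,0,0,6.7,0.085],[0,0,0,0,0,6.7,0.085],[0,0,0,0,0,0,0.085],[0,0,0,0,0,0,0.085],[0,0,0,0,0,0,0.085]]'
python3 -c "from h import *; snap('w3')"
```

```text
time: 2.75
tool_pos: [476.2, -249.0, 300.9]
tcp_rot: [180.0, 0.0, 157.2]
ft_force: [0.5, 0.6, 0.6]
finger_gap: 85.0
grip_force: 0.0
time: 3.42
tool_pos: [461.0, -322.2, 300.6]
tcp_rot: [180.0, -0.0, 116.6]
ft_force: [0.4, -1.1, 0.4]
finger_gap: 85.1
grip_force: 0.0
time: 4.08
tool_pos: [460.5, -323.1, 300.7]
tcp_rot: [180.0, -0.0, 83.6]
ft_force: [-0.4, -0.1, -0.0]
finger_gap: 85.0
grip_force: 0.0
```

View pics/w3.png

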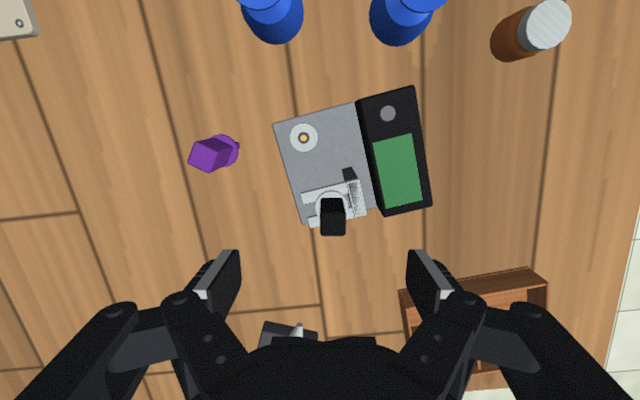

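The wrist view shows the ref pad at (303,138), the handle at (333,215) with the collar behind it and tines along (303..360,195..215); the purple decoy is at (213,153).

```bash
python3 - <<'E'
from m import *
L=load("w3");C,p,d=L;P=cloud(C,d)
c=pad(L,303,138);print("ref",c,plane(C,*c[0],20).round(1),P[138,303])
m=(P[...,2]>155)&(P[...,2]<170)&(np.hypot(P[...,0]-467,P[...,1]+357)<35)
X=P[m];print(m.sum(),X.mean(0),X[:,2].std());v,u=np.nonzero(m)
t=np.array([plane(C,a,b,162)[:2] for a,b in zip(u,v)],np.float32);print(cv2.minAreaRect(t),t.mean(0))
print("depth rect",cv2.minAreaRect(X[:,:2].astype(np.float32)))
m=(P[...,2]>94)&(P[...,2]<103)&(np.hypot(P[...,0]-467,P[...,1]+357)<70)
X=P[m];print("tines",len(X),X[:,2].mean(),cv2.minAreaRect(X[:,:2].astype(np.float32)))
# collar top ~106
m=(P[...,2]>103.5)&(P[...,2]<110)&(np.hypot(P[...,0]-467,P[...,1]+357)<40);X=P[m]
k=np.linalg.lstsq(np.c_[2*X[:,:2],np.ones(len(X))],(X[:,:2]**2).sum(1),rcond=None)[0];print("collar",len(X),X[:,2].mean(),X[:,:2].min(0),X[:,:2].max(0))
m=(P[...,2]>10)&(P[...,2]<14.5)&(np.hypot(P[...,0]-467,P[...,1]+330)<150);X=P[m];print("base",len(X),cv2.minAreaRect(X[:,:2].astype(np.float32)))
m=(P[...,2]>58)&(P[...,2]<66)&(np.hypot(P[...,0]-560,P[...,1]+330)<110);X=P[m];print("box",len(X),cv2.minAreaRect(X[:,:2].astype(np.float32)))
# goblet/others again from fixed cams with pad()
A=load("scene0");B=load("side0")
for n,a,b,z in(("ref",(193.2,214.5),(295.9,329),20),("dish",(397,225),(317.6,169.2),30),("casket",(315.5,201),(296.5,208.5),60),("goblet",(306.5,232),(369.5,200.7),110)):
    a=pad(A,*a,6);b=pad(B,*b,6);print(n,a,b,tri([ray(A[0],*a[0]),ray(B[0],*b[0])]).round(1))
E
```

```text
ref (array([303. , 137.5]), np.int32(11), np.int32(10), np.int32(79)) [ 437.7 -277.2   20. ] [ 437.62431514 -277.92661689   19.64787112]
657 [ 466.90841532 -353.37899268  161.19519055] 1.369146251334976
((467.14306640625, -353.45672607421875), (26.504785537719727, 25.575910568237305), 83.60208129882812) [ 466.9141  -353.07666]
depth rect ((466.9855041503906, -354.6109619140625), (25.962364196777344, 26.015438079833984), 82.11125183105469)
tines 1140 99.57939426032188 ((470.405029296875, -353.5331726074219), (71.78496551513672, 46.01514434814453), 8.406777381896973)
collar 274 105.74744369171499 [ 447.5026262  -365.66781613] [ 486.64737008 -334.93261025]
base 6011 ((440.0299072265625, -327.79473876953125), (173.40530395507812, 158.9683074951172), 8.33966064453125)
box 6303 ((539.349365234375, -313.3681640625), (107.88004302978516, 158.2046356201172), 8.05777645111084)
ref (array([193.5, 215. ]), np.int32(6), np.int32(3), np.int32(15)) (array([296. , 329.5]), np.int32(5), np.int32(6), np.int32(19)) [ 438.2 -277.8   18.3]
dish (array([396.5, 224.5]), np.int32(6), np.int32(4), np.int32(17)) (array([317.5, 168.5]), np.int32(2), np.int32(2), np.int32(4)) [569.9 263.6  29.6]
casket (array([315., 202.]), np.int32(5), np.int32(3), np.int32(14)) (array([296., 209.]), np.int32(3), np.int32(3), np.int32(8)) [477.5  55.9  59.1]
goblet (array([305.5, 231. ]), np.int32(6), np.int32(5), np.int32(24)) (array([368.5, 201. ]), np.int32(4), np.int32(3), np.int32(8)) [665.8   4.3 109.9]
```

```bash
python3 -m handwheel '[[-0.015,0.005,0.02,0,0,0.6,0.07],[-0.015,0.005,0.03,0,0,0,0.07],[0,0,0.03,0,0,0,0.07],[0,0,0.03,0,0,0,0.06],[0,0,0.03,0,0,0,0.06],[0,0,0.0235,0,0,0,0.06],[0,0,0,0,0,0,0.06],[0,0,0,0,0,0,0.06]]' 50
python3 -m handwheel '[[0,0,0,0,0,0,0.045],[0,0,0,0,0,0,0.035],[0,0,0,0,0,0,0.03],[0,0,0,0,0,0,0.015],[0,0,0,0,0,0,0.015],[0,0,0,0,0,0,0.015],[0,0,0,0,0,0,0.015],[0,0,0,0,0,0,0.015]]' 50
python3 -c "
from h import *;s=r.sense();print(s['ft_force'],s['tcp_rot'],s['tool_pos'],s['wrist_torque'],s['grip_force'])"
```

```text
time: 4.8
tool_pos: [465.3, -354.1, 135.9]
tcp_rot: [-179.8, -0.1, 82.8]
ft_force: [-0.3, -0.1, 0.5]
finger_gap: 60.2
grip_force: 0.0
time: 5.47
tool_pos: [467.2, -356.0, 139.6]
tcp_rot: [179.8, 0.1, 82.7]
ft_force: [-1.0, 1.1, 6.1]
finger_gap: 25.6
grip_force: 49.5
[-1.02970817  1.09087334  6.11552874] [1.79825652e+02 1.25461403e-01 8.26884538e+01] [ 467.15434101 -355.98917866  139.61066525] [0.1453376  0.14837739 0.05530098] 49.528491497039795
```

```bash
python3 -m handwheel '[[0,0,-0.005,0,0,0,0.015],[0,0,-0.01,0,0,0,0.015],[0,0,-0.015,0,0,0,0.015],[0,0,-0.02,0,0,0,0.015],[0,0,-0.02,0,0,0,0.015],[0,0,-0.02,0,0,0,0.015],[0,0,-0.02,0,0,0,0.015],[0,0,0,0,0,0,0.015]]' 50
python3 -m handwheel '[[0,0,0,0,0,0,0.015],[0,0,0,0,0,0,0.015]]' 50
python3 - <<'E'
from h import *
print(r.sense()['tcp_rot'],r.sense()['ft_force'])
snap("w4")
for n in("scene","side"):
    C=cam(n); p,d=r.snapshot(n); np.savez(f"pics/{n}1.npz",p=p,d=d,f=C[0],cx=C[1],cy=C[2],M=C[3],o=C[4])
    q=np.array(r.sense()['tool_pos'])-[0,0,60]
    f,cx,cy,M,o=C;x=M.T@(q-o);u,v=int(cx+f*x[0]/x[2]),int(cy+f*x[1]/x[2]);print(u,v)
    cv2.imwrite(f"pics/t{n}.png",cv2.resize(p[max(v-60,0):v+60,max(u-50,0):u+50],(500,600),interpolation=cv2.INTER_CUBIC))
a=cv2.imread("pics/tscene.png");b=cv2.imread("pics/tside.png")
W=np.hstack([a,b]);cv2.imwrite("pics/t1.png",cv2.resize(W,(800,480)))
E
```

```text
time: 6.13
tool_pos: [467.8, -356.5, 253.5]
tcp_rot: [179.6, 0.3, 82.7]
ft_force: [-0.0, 0.4, -0.4]
finger_gap: 25.3
grip_force: 49.1
time: 6.3
tool_pos: [465.9, -354.8, 246.5]
tcp_rot: [-180.0, -0.0, 82.7]
ft_force: [0.1, -0.2, -3.2]
finger_gap: 25.5
grip_force: 49.1
[-1.79963354e+02 -2.63285814e-02  8.26812833e+01] [ 0.07847815 -0.22911831 -3.22928325]
150 169
312 318
```

View pics/t1.png

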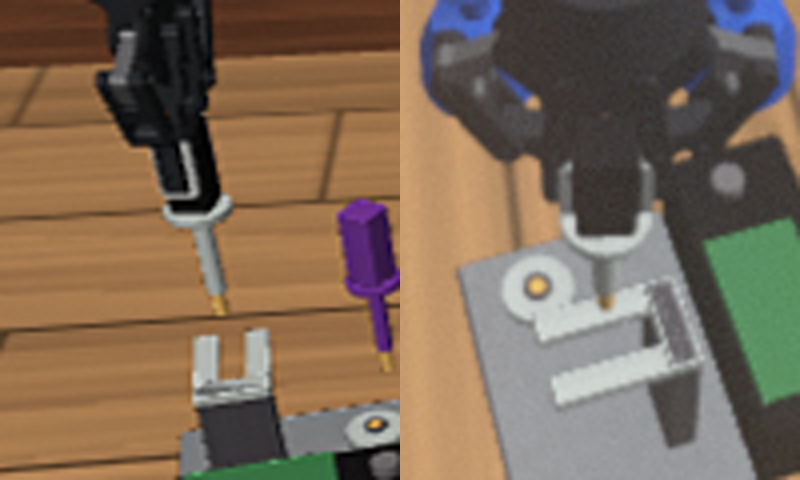

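View pics/w4.png

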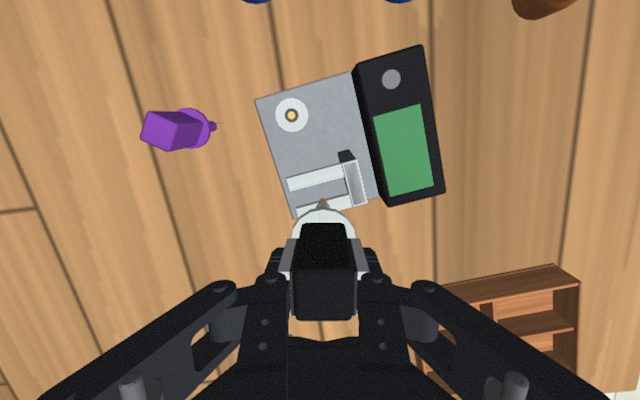

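The probe is held upright with its tip at scene (155,188), side (313,334), wrist (324,201); the empty fork is in full view.

```bash
python3 - <<'E'
from m import *
A=load("scene1");B=load("side1");W=load("w4");t=np.array(r.sense()['tool_pos']);print(t)
for L,q,s in((A,(155,184),8),(B,(313,331),8),(W,(324,203),8)):
    p=L[1].astype(float);x=p[q[1]-s:q[1]+s,q[0]-s:q[0]+s];m=(x[...,2]-x[...,0]>70)&(x[...,2]>100)
    v,u=np.nonzero(m);print(np.c_[u+q[0]-s,v+q[1]-s].tolist()[:40])
print("sceneside",tri([ray(A[0],155.5,187.2),ray(B[0],313.3,333.3)])-t,"all",tri([ray(A[0],155.5,187.2),ray(B[0],313.3,333.3),ray(W[0],324,200)])-t)
P=cloud(W[0],W[2])
m=(P[...,2]>92)&(P[...,2]<104)&(np.hypot(P[...,0]-470,P[...,1]+357)<60);X=P[m];v,u=np.nonzero(m)
print("tines",len(X),X[:,2].mean(),cv2.minAreaRect(X[:,:2].astype(np.float32)))
for L,n in((A,"scene"),(B,"side")):
    P=cloud(L[0],L[2]);m=(P[...,2]>95)&(P[...,2]<104)&(np.hypot(P[...,0]-470,P[...,1]+357)<60);X=P[m];
    print(n,len(X),X[:,2].mean(),cv2.minAreaRect(X[:,:2].astype(np.float32)))
    m=(P[...,2]>192)&(P[...,2]<199)&(np.hypot(*(P[...,:2]-t[:2]).transpose(2,0,1))<60)
E
```

```text
[ 465.48065458 -354.48210126  245.42289211]
[[147, 176], [148, 176], [149, 176], [156, 176], [157, 176], [158, 176], [159, 176], [160, 176], [161, 176], [162, 176], [147, 177], [148, 177], [149, 177], [156, 177], [157, 177], [158, 177], [159, 177], [160, 177], [161, 177], [162, 177], [147, 178], [148, 178], [149, 178], [157, 178], [158, 178], [159, 178], [160, 178], [161, 178], [162, 178], [147, 179], [148, 179], [149, 179], [150, 179], [157, 179], [158, 179], [159, 179], [160, 179], [161, 179], [162, 179], [147, 180]]
[[314, 333]]
[[321, 199], [320, 200], [324, 200], [325, 200], [326, 201]]
sceneside [   0.70264959    1.51810316 -112.44234999] all [   1.15829412    1.80421953 -112.49888668]
tines 2112 99.40184112910032 ((470.3783874511719, -353.6239318847656), (71.93930053710938, 46.348846435546875), 7.90437650680542)
scene 234 99.71189947220708 ((471.76519775390625, -353.8349304199219), (77.44187927246094, 45.49119567871094), 8.385788917541504)
side 654 99.7364349910435 ((471.0205993652344, -354.2867126464844), (72.35111999511719, 47.79005432128906), 7.514983177185059)
```

```bash
python3 -m handwheel '[[0.0179,-0.0095,0,0,0,0,0.015],[0.0179,-0.0095,0,0,0,0,0.015],[0.0179,-0.0095,0,0,0,0,0.015],[0.0179,-0.0095,0,0,0,0,0.015],[0,0,0.02,0,0,0,0.015],[0,0,0.03,0,0,0,0.015],[0,0,0.025,0,0,0,0.015],[0,0,0.02,0,0,0,0.015]]' 50
python3 -m handwheel '[[0,0,0.006,0,0,0,0.015],[0,0,0,0,0,0,0.015],[0,0,0,0,0,0,0.015]]' 50
python3 - <<'E'
from m import *
print(r.sense()['tool_pos'],r.sense()['ft_force'],r.sense()['wrist_torque'])
a=[]
for n in("scene","side"):
    C=cam(n); p,d=r.snapshot(n); np.savez(f"pics/{n}2.npz",p=p,d=d,f=C[0],cx=C[1],cy=C[2],M=C[3],o=C[4])
    f,cx,cy,M,o=C;x=M.T@(np.array([437.7,-277.5,30])-o);u,v=int(cx+f*x[0]/x[2]),int(cy+f*x[1]/x[2]);print(u,v)
    a.append(cv2.resize(p[v-25:v+25,u-25:u+25],(400,400),interpolation=cv2.INTER_CUBIC))
cv2.imwrite("pics/t2.png",np.hstack(a))
E
```

```text
time: 7.12
tool_pos: [436.4, -278.1, 149.1]
tcp_rot: [-179.8, -0.1, 82.7]
ft_force: [0.6, 0.5, -1.6]
finger_gap: 25.4
grip_force: 49.7
time: 7.37
tool_pos: [437.5, -279.2, 146.4]
tcp_rot: [-180.0, -0.0, 82.7]
ft_force: [0.2, 0.8, -0.6]
finger_gap: 25.7
grip_force: 49.6
[ 437.49081664 -279.16074953  146.35978101] [ 0.17749024  0.81651646 -0.5589665 ] [ 0.04569485 -0.00731742  0.01648186]
192 211
295 326
```

View pics/t2.png

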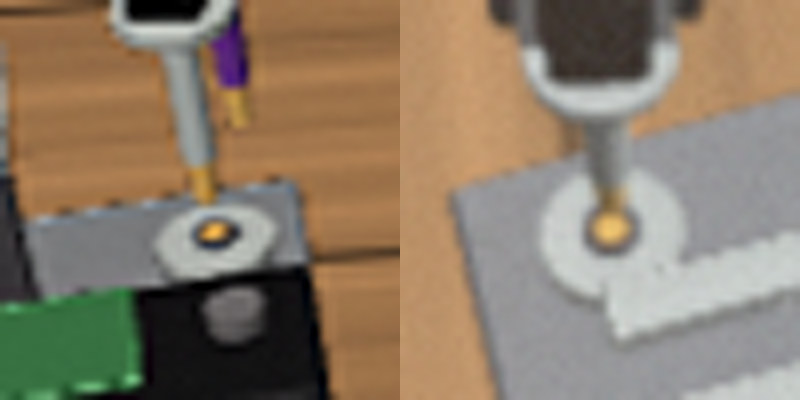

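The tip hangs about 12 mm over the ref pad centre (scene crop tip (205,200), pad (215,232)). I'll go on down.

```bash
cat > s.py <<'E'
from h import *
s=r.sense();print(s['tool_pos'].round(1),s['ft_force'].round(1),s['wrist_torque'].round(2))
E
python3 -m handwheel '[[0,0,0.004,0,0,0,0.015],[0,0,0.003,0,0,0,0.015],[0,0,0.003,0,0,0,0.015],[0,0,0.002,0,0,0,0.015],[0,0,0,0,0,0,0.015]]' | egrep 'pos|ft'
python3 -m handwheel '[[0,0,0.0015,0,0,0,0.015],[0,0,0,0,0,0,0.015]]'| egrep 'pos|ft'
python3 -m handwheel '[[0,0,0.0015,0,0,0,0.015],[0,0,0,0,0,0,0.015]]'| egrep 'pos|ft'
python3 -m handwheel '[[0,0,0.001,0,0,0,0.015],[0,0,0,0,0,0,0.015]]'| egrep 'pos|ft'
```

```text
tool_pos: [437.5, -279.2, 133.9]
ft_force: [0.5, -1.0, -0.1]
tool_pos: [437.6, -279.2, 132.7]
ft_force: [0.9, -0.1, -0.1]
tool_pos: [437.6, -279.2, 131.2]
ft_force: [0.4, -0.2, 0.1]
tool_pos: [437.6, -279.2, 130.2]
ft_force: [-0.2, 0.2, 2.1]
```

```bash
python3 -m handwheel '[[0,0,0.0015,0,0,0,0.015],[0,0,0,0,0,0,0.015]]'| egrep 'pos|ft'
python3 -m handwheel '[[0,0,0.0015,0,0,0,0.015],[0,0,0,0,0,0,0.015]]'| egrep 'pos|ft'
python3 - <<'E'
from m import *
a=[]
for n in("scene","side"):
    C=cam(n); p,d=r.snapshot(n); np.savez(f"pics/{n}2.npz",p=p,d=d,f=C[0],cx=C[1],cy=C[2],M=C[3],o=C[4])
    f,cx,cy,M,o=C;x=M.T@(np.array([437.7,-277.5,30])-o);u,v=int(cx+f*x[0]/x[2]),int(cy+f*x[1]/x[2])
    a.append(cv2.resize(p[v-25:v+25,u-25:u+25],(400,400),interpolation=cv2.INTER_CUBIC))
cv2.imwrite("pics/t3.png",np.hstack(a))
E
python3 -m handwheel '[[0,0,0,0,0,0,0.015],[0,0,0,0,0,0,0.015]]'| egrep 'pos|ft'
```

```text
tool_pos: [437.6, -279.2, 128.6]
ft_force: [-0.7, -0.2, 1.1]
tool_pos: [437.6, -279.2, 127.1]
ft_force: [-0.4, -0.9, 2.7]
tool_pos: [437.6, -279.2, 127.3]
ft_force: [-0.2, -0.2, 1.8]
```

View pics/t3.png

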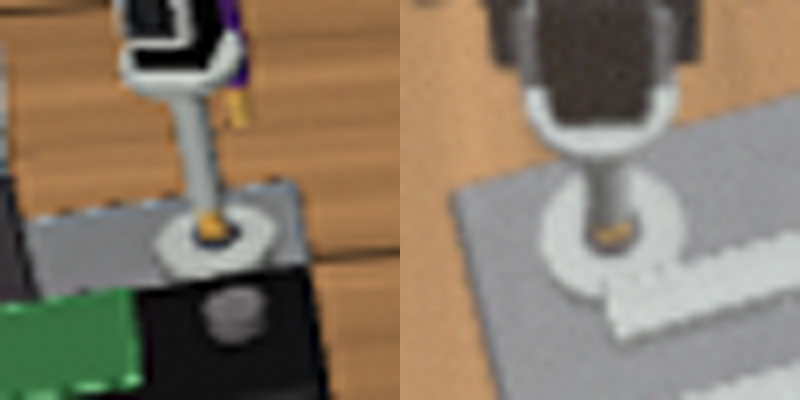

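The tip is centred on the pad (scene crop (213,230)) and the plunger has sunk visibly, about 7 mm. I'll ease off 1 mm, hold, then lift and go to the dish.

```bash
python3 -m handwheel '[[0,0,-0.001,0,0,0,0.015],[0,0,0,0,0,0,0.015],[0,0,0,0,0,0,0.015],[0,0,0,0,0,0,0.015],[0,0,0,0,0,0,0.015],[0,0,0,0,0,0,0.015],[0,0,0,0,0,0,0.015],[0,0,0,0,0,0,0.015]]'| egrep 'pos|ft'
python3 -m handwheel '[[0,0,-0.01,0,0,0,0.015],[0,0,-0.02,0,0,0,0.015],[0,0,-0.025,0,0,0,0.015],[0,0,-0.025,0,0,0,0.015],[0,0,-0.025,0,0,0,0.015],[0,0,-0.02,0,0,0,0.015],[0,0,0,0,0,0,0.015],[0,0,0,0,0,0,0.015]]'| egrep 'pos|ft|rot'
```

```text
tool_pos: [437.6, -279.2, 128.2]
ft_force: [0.6, 0.1, 2.8]
tool_pos: [438.0, -279.5, 254.4]
tcp_rot: [179.9, 0.1, 82.7]
ft_force: [-0.5, -1.0, -2.3]
```

```bash
python3 -m handwheel '[[0.02,0.002,0,0,0,0,0.015],[0.0346,0.00375,0,0,0,0,0.015],[0.0346,0.00375,0,0,0,0,0.015],[0.0346,0.00375,0,0,0,0,0.015],[0.0346,0.00375,0,0,0,0,0.015],[0.0346,0.00375,0,0,0,0,0.015],[0.0346,0.00375,0,0,0,0,0.015],[0.0346,0.00375,0,0,0,0,0.015]]'| egrep 'pos|ft|rot'
python3 -m handwheel '[[0.0346,0.00375,0,0,0,0,0.015],[0.0346,0.00375,0,0,0,0,0.015],[0.0346,0.00375,0,0,0,0,0.015],[0.0346,0.00375,0,0,0,0,0.015],[0.0346,0.00375,0,0,0,0,0.015],[0.0346,0.00375,0,0,0,0,0.015],[0.0346,0.00375,0,0,0,0,0.015],[0.0346,0.00375,0,0,0,0,0.015]]'| egrep 'pos|ft|rot'
python3 -m handwheel '[[0.015,0.0018,0,0,0,0,0.015],[0,0,0,0,0,0,0.015],[0,0,0,0,0,0,0.015],[0,0,0,0,0,0,0.015]]'| egrep 'pos|ft|rot'
```

```text
tool_pos: [497.9, -20.9, 250.8]
tcp_rot: [-179.8, -0.0, 82.7]
ft_force: [1.1, 0.4, -2.2]
tool_pos: [563.0, 249.5, 250.4]
tcp_rot: [-179.8, 0.1, 82.7]
ft_force: [0.1, 1.2, -0.7]
tool_pos: [566.9, 261.8, 251.3]
tcp_rot: [-179.8, 0.1, 82.7]
ft_force: [0.7, -0.2, -2.2]
```

```bash
python3 -m handwheel '[[0,0.0007,0.02,0,0,0,0.015],[0,0,0.025,0,0,0,0.015],[0,0,0.025,0,0,0,0.015],[0,0,0.018,0,0,0,0.015],[0,0,0.008,0,0,0,0.015],[0,0,0,0,0,0,0.015],[0,0,0,0,0,0,0.015],[0,0,0,0,0,0,0.015]]'| egrep 'pos|ft|rot'
cat > chk.py <<'E'
import sys
from m import *
# project expected tip and pad, list brass/orange + pad in each camera
pd=np.array(eval(sys.argv[1]),float); t=np.array(r.sense()['tool_pos']); tip=t+[.2,1.8,-114.5]
def pr(C,q):
    f,cx,cy,M,o=C;x=M.T@(q-o);return np.array([cx+f*x[0]/x[2],cy+f*x[1]/x[2]])
print("tcp",t.round(1),"exp tip",tip.round(1))
for n in("scene","side","wrist"):
    C=cam(n);p,d=r.snapshot(n);L=(C,p,d);a,b=pr(C,tip),pr(C,pd)
    print(n,"tip px",a.round(1),"pad px",b.round(1),end=' ')
    try:
        c=pad(L,*b,10 if n=="wrist" else 6);print("seen",c,plane(C,*c[0],pd[2]).round(1))
    except Exception as e: print("none")
    cv2.imwrite(f"pics/k_{n}_{int(r.sense()['time']*10)}.png",p)
    x,y=a.round().astype(int);q=p[y-5:y+5,x-5:x+6].astype(int)
    print((q[...,2]-q[...,0]))
E
python3 chk.py '[568.3,263.7,30]'
```

```text
tool_pos: [569.4, 262.4, 159.1]
tcp_rot: [179.9, -0.1, 82.6]
ft_force: [0.1, -0.1, -0.6]
tcp [569.4 262.4 159.1] exp tip [569.6 264.2  44.6]
scene tip px [397.3 220. ] pad px [396.3 224.1] seen (array([396.5, 224.5]), np.int32(6), np.int32(4), np.int32(17)) [570.  263.7  30. ]
[[  2   0   0  -3   6  32  45  33   4  -3  -5]
 [  1   1  -1  -4  16 109 138  69   5  -1   1]
 [  1   1  -1  -6  19 106 130  40  -3  -1   0]
 [  1   1  -1  -6  28 122 130  28  -6  -1   1]
 [  2   1  -1  -5  37 123 122  15  -4   2   2]
 [  1   1   0  -3   7  56  47   3  -2   2   2]
 [  2   1  -1  -2  -5  -9  -7  -3   0   0   1]
 [  1  -1  -4  -3  -7  -6  -5  -1   1   0   0]
 [  0   0  -7  70  76  58  15  -3   1   3   2]
 [  0  -1 -11 113 152 153  80  -6   0   1   1]]
side tip px [317.4 164.6] pad px [317.  168.3] seen (array([317.5, 168.5]), np.int32(2), np.int32(2), np.int32(4)) [569.8 262.6  30. ]
[[77 78 79 69 31  8 13 39 66 70 70]
 [70 77 78 75 58 39 51 66 72 70 69]
 [30 47 57 60 59 52 70 78 70 69 67]
 [ 2  8 11 13 21 48 71 74 74 69 68]
 [-2 -4 -3 -2  5 40 57 50 55 66 67]
 [-3 -2 -3 -4  0  9 11  5 16 39 64]
 [-2 -4 -3 -4 -3 -2 -4 -4 -1 10 38]
 [-3  1 -5 -4  4 17  5 -4 -4 -1 11]
 [-1 -1 -2  2 39 87 64  0 -4 -3 -1]
 [-3 -2 -3  4 37 72 63  5 -6 -3 -2]]
wrist tip px [322.3 201.1] pad px [320.9 197.2] seen (array([321.5, 198. ]), np.int32(16), np.int32(19), np.int32(217)) [568.7 262.9  30. ]
[[ 91 130 120 121 121 121 122 123 118  54 -10]
 [ 98 123 122 122 121 119 118 122 120  70 -11]
 [100 125 124 118 102  87  88 101 110  61 -10]
 [ 85 124 115  80  53  52  56  67  77  40 -12]
 [ 33  85  90  58  58  58  57  69  76  53   7]
 [-10  24  65  54  44  36  38  45  59  72  41]
 [ -4  19  40  19  11   4   3   1  14  49  34]
 [  0   8   7  -7  -5  -4  -5  -7  -6  -1   0]
 [ -5  -3  -4  -4  -2  -2  -2  -6  -4  -5  -5]
 [ -3  -4  -6  -2  -3  -1  -4  -4  -3  -3  -2]]
```

Tip and pad agree within about 1 mm in all views. Pressing on the dish.

```bash
python3 -m handwheel '[[0,0,0.005,0,0,0,0.015],[0,0,0.004,0,0,0,0.015],[0,0,0.003,0,0,0,0.015],[0,0,0.002,0,0,0,0.015],[0,0,0.0015,0,0,0,0.015],[0,0,0.0015,0,0,0,0.015],[0,0,0,0,0,0,0.015]]'| egrep 'pos|ft'
python3 -m handwheel '[[0,0,0.0015,0,0,0,0.015],[0,0,0,0,0,0,0.015],[0,0,0,0,0,0,0.015]]'| egrep 'pos|ft'
```

```text
tool_pos: [568.3, 262.6, 140.0]
ft_force: [-0.7, -0.4, 0.7]
tool_pos: [568.4, 262.6, 138.8]
ft_force: [-1.6, 0.7, 2.2]
```

```bash
python3 -m handwheel '[[0,0,0,0,0,0,0.015],[0,0,0,0,0,0,0.015],[0,0,0,0,0,0,0.015],[0,0,0,0,0,0,0.015],[0,0,0,0,0,0,0.015],[0,0,0,0,0,0,0.015],[0,0,0,0,0,0,0.015]]'| egrep 'pos|ft'
python3 -m handwheel '[[0,0,-0.006,0,0,0,0.015],[0,0,-0.02,0,0,0,0.015],[0,0,-0.025,0,0,0,0.015],[0,0,-0.025,0,0,0,0.015],[0,0,-0.01,0,0,0,0.015],[0,0,0,0,0,0,0.015]]'| egrep 'pos|ft|rot'
python3 -m handwheel '[[-0.0312,-0.0092,0,0,0,0,0.015],[-0.0312,-0.0092,0,0,0,0,0.015],[-0.0312,-0.0092,0,0,0,0,0.015],[-0.0312,-0.0092,0,0,0,0,0.015],[-0.0312,-0.0092,0,0,0,0,0.015],[-0.0312,-0.0092,0,0,0,0,0.015],[-0.0312,-0.0092,0,0,0,0,0.015],[0,0,0,0,0,0,0.015]]'| egrep 'pos|ft|rot'
python3 -m handwheel '[[0,0,0.01,0,0,0,0.015],[0,0,0.015,0,0,0,0.015],[0,0,0.005,0,0,0,0.015],[0,0,0,0,0,0,0.015],[0,0,0,0,0,0,0.015],[0,0,0,0,0,0,0.015]]'| egrep 'pos|ft|rot'
python3 chk.py '[477,56.2,60]'
```

```text
tool_pos: [568.4, 262.6, 138.7]
ft_force: [-1.2, 0.1, 1.6]
tool_pos: [570.2, 263.2, 228.5]
tcp_rot: [179.7, -0.2, 82.7]
ft_force: [0.2, -1.0, -0.7]
tool_pos: [474.1, 50.0, 222.4]
tcp_rot: [-179.8, 0.2, 82.5]
ft_force: [-0.5, 0.2, -1.4]
tool_pos: [477.0, 54.7, 194.8]
tcp_rot: [-180.0, -0.0, 82.7]
ft_force: [-0.1, 0.3, -1.5]
tcp [477.   54.7 194.8] exp tip [477.2  56.5  80.3]
scene tip px [315.3 195.5] pad px [315.1 201.6] seen (array([315., 202.]), np.int32(5), np.int32(3), np.int32(14)) [478.7  55.8  60. ]
[[ 89  88  90  76 103 129 107  92  91  88  86]
 [ 91  91  89  72  96 117  96  84  87  88  88]
 [ 68  87  93  74  95 116  95  81  86  86  85]
 [  3  21  65  72 100 120  93  77  82  80  80]
 [ -3  -7   8  52 102 123  96  78  79  79  79]
 [  0   0  -4   4  22  37  70  85  82  80  79]
 [  1   0   0  -2  -7   1  39  81  94  92  91]
 [  1   2   1   0  -2  -5  -9  21  71  89  95]
 [  1   0  -1  -1  -2  -3  -5  -9   2  23  70]
 [  1   2  -2  -3   3   7   1  -5  -6  -7  10]]
side tip px [295.5 203.2] pad px [295.8 208.7] seen (array([296., 209.]), np.int32(3), np.int32(3), np.int32(8)) [477
[... 287 characters left out ...]
  0 14 44 70 83]
 [31  9  3 -3 -5 -4 -3 -1  9 35 69]
 [ 4 -5 -3 -3  3  5  1 -1 -2  6 32]]
wrist tip px [322.3 200.3] pad px [322.2 194.4] seen (array([322. , 195.5]), np.int32(15), np.int32(18), np.int32(211)) [476.6  55.1  60. ]
[[ 29 101 124 121 119 120 121 122 123 120  70]
 [ 15  91 127 120 122 120 120 123 123 114  49]
 [ -9  54 117 127 123 121 121 123 123  80   6]
 [ -8  -2  62 110 105  89  86 102  93  21  -9]
 [ -6  -9  17  50  56  56  54  69  64  16 -11]
 [ -7   8  38  61  62  56  57  68  77  54   2]
 [ -9   4  58  52  45  39  38  42  60  73  18]
 [ -4   6  41  19   9   2   4   4  17  48  16]
 [ -6   8   6  -7  -4  -6  -6  -3  -6  -1   0]
 [ -7  -5  -6  -5  -3  -6  -3  -5  -4  -7  -2]]
```

```bash
python3 -m handwheel '[[0,0,0.008,0,0,0,0.015],[0,0,0.006,0,0,0,0.015],[0,0,0.003,0,0,0,0.015],[0,0,0.002,0,0,0,0.015],[0,0,0.002,0,0,0,0.015],[0,0,0.0015,0,0,0,0.015],[0,0,0.0015,0,0,0,0.015],[0,0,0.0015,0,0,0,0.015]]'| egrep 'pos|ft'
python3 -m handwheel '[[0,0,0,0,0,0,0.015],[0,0,0,0,0,0,0.015]]'| egrep 'pos|ft'
python3 -m handwheel '[[0,0,0,0,0,0,0.015]]'| egrep 'pos|ft'
```

```text
tool_pos: [476.8, 54.1, 169.4]
ft_force: [-1.8, 0.0, 1.7]
tool_pos: [476.8, 54.1, 169.4]
ft_force: [-1.1, -0.8, 1.4]
tool_pos: [476.8, 54.1, 169.4]
ft_force: [-2.8, 0.8, 1.7]
```

```bash
python3 -m handwheel '[[0,0,0,0,0,0,0.015],[0,0,0,0,0,0,0.015],[0,0,0,0,0,0,0.015],[0,0,0,0,0,0,0.015],[0,0,0,0,0,0,0.015],[0,0,0,0,0,0,0.015]]'| egrep 'pos|ft'
python3 -m handwheel '[[0,0,-0.006,0,0,0,0.015],[0,0,-0.02,0,0,0,0.015],[0,0,-0.025,0,0,0,0.015],[0,0,-0.02,0,0,0,0.015],[0,0,-0.009,0,0,0,0.015],[0,0,0,0,0,0,0.015]]'| egrep 'pos|ft|rot'
python3 -m handwheel '[[-0.0045,0.0322,0,0,0,0,0.015],[-0.0045,0.0322,0,0,0,0,0.015],[-0.0045,0.0322,0,0,0,0,0.015],[-0.0045,0.0322,0,0,0,0,0.015],[-0.0045,0.0322,0,0,0,0,0.015],[-0.0045,0.0322,0,0,0,0,0.015],[0,0,0,0,0,0,0.015],[0,0,0,0,0,0,0.015]]'| egrep 'pos|ft|rot'
python3 -m handwheel '[[0,0,0,0,0,0,0.015],[0,0,0,0,0,0,0.015]]'| egrep 'pos|ft|rot'
python3 chk.py '[665,4.5,110]'
```

```text
tool_pos: [476.7, 54.1, 169.2]
ft_force: [-0.7, -0.1, 1.7]
tool_pos: [478.3, 54.2, 252.0]
tcp_rot: [179.7, -0.0, 82.7]
ft_force: [0.1, -0.3, -1.5]
tool_pos: [664.8, 2.1, 244.7]
tcp_rot: [-179.7, 0.0, 82.6]
ft_force: [-0.4, 1.0, -1.8]
tool_pos: [664.1, 3.1, 248.8]
tcp_rot: [-180.0, -0.0, 82.7]
ft_force: [0.0, 0.8, -1.3]
tcp [664.1   3.1 248.8] exp tip [664.3   4.9 134.3]
scene tip px [305.7 222.2] pad px [305.6 230.7] seen (array([305.5, 231. ]), np.int32(6), np.int32(5), np.int32(24)) [665.9   4.3 110. ]
[[  0   0  -7  63 116 114  68   4  -2   1   2]
 [  0  -1  -9  57 126 122  63   1  -2   1   1]
 [  0   0 -11  55 124 118  61   1  -2   1   1]
 [  0  -1  -9  55 125 120  59   0  -2   1   1]
 [  2   0  -6  49 125 122  41  -1  -1   1   2]
 [  1   1  -4  15  74  75  11  -4   0   1   0]
 [  2   2   0  -5  -8  -8  -4  -1   2   1  -1]
 [  2   1   0  -1  -1   0   1   1   2   1  -2]
 [  2   1   2   3   1   2   2   1   2   0  -1]
 [  0   2   2   2   2   2   2   2   2   1  -1]]
side tip px [368.7 194. ] pad px [368.2 201. ] seen (array([368.5, 201. ]), np.int32(4), np.int32(3), np.int32(8)) [665
[... 287 characters left out ...]
 69 71 68 70 73]
 [ 9 11 22 28 47 53 67 72 73 69 72]
 [-3 -4  1  1  6 11 28 51 60 71 70]]
wrist tip px [322.4 200.3] pad px [323.2 193.3] seen (array([324. , 194.5]), np.int32(15), np.int32(18), np.int32(201)) [665.6   3.2 110. ]
[[ -6  -7  13  88 125 123 120 119 120 122 128]
 [ -5  -9 -13  58 120 124 122 122 121 126 120]
 [ -5  -6  -9  11  70 110 120 123 119  99  66]
 [ -8  -6  -3   6  27  66  89  95  82  21 -14]
 [-11  -6  11  44  60  57  56  55  49  13  -9]
 [ -7  -3  26  64  63  59  60  64  75  55   1]
 [ -8   0  51  49  46  36  36  41  57  74  18]
 [ -6   4  36  13   9   2   3   2  14  48  13]
 [ -3   7   6  -1  -5  -2  -5  -5  -7   1  -1]
 [ -7  -1  -6  -6  -6  -7  -4  -3  -2  -5  -4]]
```

```bash
python3 -m handwheel '[[0,0.001,0.01,0,0,0,0.015],[0,0,0.007,0,0,0,0.015],[0,0,0.003,0,0,0,0.015],[0,0,0,0,0,0,0.015],[0,0,0,0,0,0,0.015],[0,0,0,0,0,0,0.015]]'| egrep 'pos|ft'
python3 -m handwheel '[[0,0,0.002,0,0,0,0.015],[0,0,0.002,0,0,0,0.015],[0,0,0.002,0,0,0,0.015],[0,0,0.0015,0,0,0,0.015],[0,0,0.001,0,0,0,0.015],[0,0,0.001,0,0,0,0.015],[0,0,0,0,0,0,0.015],[0,0,0,0,0,0,0.015]]'| egrep 'pos|ft'
```

```text
tool_pos: [665.9, 2.6, 229.3]
ft_force: [0.3, 0.0, -0.6]
tool_pos: [666.1, 2.6, 220.0]
ft_force: [0.5, 0.2, 1.5]
```

```bash
python3 -m handwheel '[[0,0,0.0005,0,0,0,0.015],[0,0,0,0,0,0,0.015],[0,0,0,0,0,0,0.015],[0,0,0,0,0,0,0.015],[0,0,0,0,0,0,0.015],[0,0,0,0,0,0,0.015],[0,0,0,0,0,0,0.015],[0,0,0,0,0,0,0.015]]'| egrep 'pos|ft'
python3 -m handwheel '[[0,0,-0.006,0,0,0,0.015],[0,0,-0.01,0,0,0,0.015],[0,0,-0.012,0,0,0,0.015],[0,0,-0.008,0,0,0,0.015],[0,0,0,0,0,0,0.015]]'| egrep 'pos|ft|rot'
python3 -m handwheel '[[-0.02,-0.008,0,0,0,0,0.015],[-0.0317,-0.0128,0,0,0,0,0.015],[-0.0317,-0.0128,0,0,0,0,0.015],[-0.0317,-0.0128,0,0,0,0,0.015],[-0.0317,-0.0128,0,0,0,0,0.015],[-0.0317,-0.0128,0,0,0,0,0.015],[-0.0317,-0.0128,0,0,0,0,0.015],[-0.0317,-0.0128,0,0,0,0,0.015]]'| egrep 'pos|ft|rot'
python3 -m handwheel '[[-0.0317,-0.0128,0,0,0,0,0.015],[-0.0317,-0.0128,0,0,0,0,0.015],[-0.0317,-0.0128,0,0,0,0,0.015],[-0.0317,-0.0128,0,0,0,0,0.015],[-0.0122,-0.0052,0,0,0,0,0.015],[0,0,0,0,0,0,0.015],[0,0,0,0,0,0,0.015],[0,0,0,0,0,0,0.015]]'| egrep 'pos|ft|rot'
python3 -m handwheel '[[0,0,0,0,0,0,0.015],[0,0,0,0,0,0,0.015]]'| egrep 'pos|ft|rot'
python3 chk.py '[437.7,-277.3,20]' | egrep 'tcp|px' 
```

```text
tool_pos: [666.0, 2.6, 219.2]
ft_force: [0.8, -1.0, 2.0]
tool_pos: [667.1, 2.5, 258.9]
tcp_rot: [179.7, -0.0, 82.7]
ft_force: [0.7, 0.4, -0.5]
tool_pos: [537.2, -226.1, 255.4]
tcp_rot: [180.0, 0.0, 82.7]
ft_force: [0.4, -1.2, -2.0]
tool_pos: [465.1, -354.7, 255.2]
tcp_rot: [180.0, -0.0, 82.7]
ft_force: [0.9, 0.4, -2.2]
tool_pos: [465.4, -354.4, 255.2]
tcp_rot: [180.0, -0.0, 82.8]
ft_force: [0.2, -0.3, -1.1]
tcp [ 465.4 -354.4  255.2] exp tip [ 465.6 -352.6  140.7]
scene tip px [154.9 184.6] pad px [193.4 214.6] seen (array([193.5, 215. ]), np.int32(6), np.int32(3), np.int32(15)) [ 439.8 -276.9   20. ]
side tip px [312.7 330.8] pad px [295.6 328.6] seen (array([296. , 329.5]), np.int32(5), np.int32(6), np.int32(20)) [ 438.4 -279.5   20. ]
wrist tip px [322.9 200.3] pad px [292.2 115. ] seen (array([292.5, 114.5]), np.int32(12), np.int32(12), np.int32(105)) [ 438.1 -276.8   20. ]
```

```bash
python3 -m handwheel '[[-0.0013,-0.0002,0,0,0,0,0.015],[0,0,0.015,0,0,0,0.015],[0,0,0.015,0,0,0,0.015],[0,0,0.015,0,0,0,0.015],[0,0,0.015,0,0,0,0.015],[0,0,0,0,0,0,0.015]]'| egrep 'pos|ft'
python3 -m handwheel '[[0,0,0.01,0,0,0,0.015],[0,0,0.01,0,0,0,0.015],[0,0,0.01,0,0,0,0.015],[0,0,0.01,0,0,0,0.015],[0,0,0.004,0,0,0,0.015],[0,0,0,0,0,0,0.015],[0,0,0,0,0,0,0.015]]'| egrep 'pos|ft'
python3 s.py
```

```text
tool_pos: [462.8, -355.4, 191.4]
ft_force: [-0.7, -0.3, -2.4]
tool_pos: [464.1, -356.7, 150.9]
ft_force: [0.2, -0.1, -1.9]
[ 464.1 -356.7  150.9] [ 0.2 -0.1 -1.9] [-0.02 -0.01 -0.02]
```

```bash
python3 -m handwheel '[[0,0,0.004,0,0,0,0.015],[0,0,0.004,0,0,0,0.015],[0,0,0.001,0,0,0,0.015],[0,0,0,0,0,0,0.015],[0,0,0,0,0,0,0.015]]'| egrep 'pos|ft'
python3 -m handwheel '[[0,0,0.001,0,0,0,0.015],[0,0,0,0,0,0,0.015]]'| egrep 'pos|ft'
python3 -m handwheel '[[0,0,0.001,0,0,0,0.015],[0,0,0,0,0,0,0.015]]'| egrep 'pos|ft'
python3 -m handwheel '[[0,0,0.001,0,0,0,0.015],[0,0,0,0,0,0,0.015]]'| egrep 'pos|ft'
```

```text
tool_pos: [464.2, -356.8, 142.2]
ft_force: [-0.1, 0.1, -2.1]
tool_pos: [464.3, -356.9, 141.3]
ft_force: [-0.6, -0.3, -1.8]
tool_pos: [464.2, -356.8, 140.1]
ft_force: [0.5, -0.5, -1.8]
tool_pos: [464.3, -356.9, 139.7]
ft_force: [-1.3, 1.3, 1.6]
```

Contact with the tines is reached at TCP z 139.7. I'll press 0.5 mm more, release slowly and retreat.

```bash
python3 -m handwheel '[[0,0,0.0005,0,0,0,0.015],[0,0,0,0,0,0,0.015]]'| egrep 'pos|ft'
python3 -m handwheel '[[0,0,0,0,0,0,0.03],[0,0,0,0,0,0,0.035],[0,0,0,0,0,0,0.04],[0,0,0,0,0,0,0.05],[0,0,0,0,0,0,0.06],[0,0,0,0,0,0,0.06],[0,0,0,0,0,0,0.06],[0,0,0,0,0,0,0.06]]'| egrep 'pos|ft|gap|grip'
python3 -m handwheel '[[0,0,-0.01,0,0,0,0.06],[0,0,-0.02,0,0,0,0.06],[0,0,-0.03,0,0,0,0.06],[0,0,-0.03,0,0,0,0.07],[0,0,-0.03,0,0,0,0.07],[0.01,0,-0.03,0,0,0,0.07],[0,0,0,0,0,0,0.07],[0,0,0,0,0,0,0.07]]'| egrep 'pos|ft|gap|time'
python3 -m handwheel '[[0,0,0,0,0,0,0.07],[0,0,0,0,0,0,0.07]]'| egrep 'pos|time'
python3 - <<'E'
from m import *
snap("w9");C,p,d=load("w9");P=cloud(C,d)
m=(P[...,2]>155)&(P[...,2]<170)&(np.hypot(P[...,0]-466,P[...,1]+356)<45)
v,u=np.nonzero(m);t=np.array([plane(C,a,b,162)[:2] for a,b in zip(u,v)],np.float32);print("top",m.sum(),P[m].mean(0),P[m][:,2].std(),cv2.minAreaRect(t))
m=(P[...,2]>103.5)&(P[...,2]<110)&(np.hypot(P[...,0]-467,P[...,1]+357)<40);X=P[m];print("collar",len(X),X[:,2].mean(),X[:,:2].min(0),X[:,:2].max(0))
for n in("scene","side"):
    C=cam(n);p,d=r.snapshot(n);P=cloud(C,d)
    cv2.imwrite(f"pics/f_{n}.png",p)
    m=(P[...,2]>156)&(P[...,2]<172)&(np.hypot(P[...,0]-466,P[...,1]+356)<35);print(n,"top",m.sum(),P[m].mean(0),P[m][:,2].max())
    for k,b,z in(("dish",{"scene":(396.5,224.5),"side":(317.5,168.5)},30),("casket",{"scene":(315,202),"side":(296,209)},60),("goblet",{"scene":(305.5,231),"side":(368.5,201)},110)):
        print(k,pad((C,p,d),*b[n],6))
E
```

```text
tool_pos: [464.3, -356.9, 139.7]
ft_force: [-3.9, 2.8, 6.9]
tool_pos: [464.2, -356.8, 138.6]
ft_force: [-0.0, -0.9, 0.8]
finger_gap: 60.3
grip_force: 0.0
time: 26.33
tool_pos: [466.7, -347.5, 292.6]
ft_force: [-1.0, 0.1, -0.8]
finger_gap: 69.7
time: 26.5
tool_pos: [465.0, -346.6, 287.3]
top 742 [ 465.29917267 -354.47963688  161.18568154] 1.3086300378623272 ((465.3318786621094, -354.3323974609375), (25.228851318359375, 25.18563461303711), 82.72137451171875)
collar 293 105.70066244721282 [ 445.5048804  -367.65040442] [ 484.6748276 -336.511858 ]
scene top 76 [ 470.48155287 -355.31985765  160.88550322] 165.05950037230457
dish (array([396.5, 224.5]), np.int32(6), np.int32(4), np.int32(17))
casket (array([315., 202.]), np.int32(5), np.int32(3), np.int32(14))
goblet (array([305.5, 231. ]), np.int32(6), np.int32(5), np.int32(24))
side top 212 [ 465.29835896 -358.17609715  161.37982019] 164.516143496263Traceback (most recent call last):
  File "<stdin>", line 11, in <module>
  File "m.py", line 20, in pad
    k=min(range(1,n),key=lambda i:np.hypot(*(ce[i]-[u-u0,v-v0]))-.05*st[i][4])
ValueError: min() iterable argument is empty
```

The probe is seated: handle top at 161.2 mm and collar at 105.7 mm, the same as before, and the pieces haven't moved. Handing in.

```bash
python3 -c "
from bench import r
print(r.hand_in())"
```

```text
the job is handed in; nothing more can be done
None
```

I zeroed the probe on the reference pad, pressed it on the dish, casket and goblet pads in that order (spring giving about 5 mm each time), and hung it back in the fork on its collar; I handed in at about 27 s, with the last scene-camera check showing all three pieces' pads unmoved.

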